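# Run the cup sealer's test cycle from its touch-free start eye

### The arm

A 6-joint arm with a two-finger parallel gripper is mounted at the origin on a cart in front of the work surface, level with it; the furniture and walls round the work are solid. World frame = base frame: x ahead of the robot, y to its left, z up, the work surface at z = 0. Lengths are in m, angles in rad, forces in N, time in s.
With the tool pointing down it reaches from about 0.25 to 0.775 m from the base axis. Payload 4 kg.
Tool frame: the origin (TCP) lies between the finger pads, 19 mm behind the fingertips; this is the grasp point; z points along the fingers, y is the line along which they close (so a half turn about z gives the same grasp; the last joint's range is limited). The gripper opens to 94 mm and grips with 3 to 60 N. Pads are 16 mm wide; open, the fingers measure 119 mm over their backs; the gripper's body (75 mm by 177 mm) begins 78 mm behind the grasp point.
Start: joints at [1.194, 0.087, 1.371, -0, 1.684, -0.103], TCP at [0.149, 0.53, 0.224] pointing down, gripper open.
Joint ranges: [-3.1, 3.1], [-0.76, 2.03], [0.27, 2.55], [-1.08, 4.22], [0.17, 2.65], [-2.57, 2.57]. Speed limits (rad/s): [2.79, 2.79, 3.14, 3.14, 3.14, 3.14].

### API

Orientations are given as a unit quaternion [w, x, y, z].
In Python, from cell import ctrl gives the robot as it stands. The module is installed in compiled form; this text tells all that it offers.
- The arm moves only by the tool jog_arm, never from a script. Its argument "steps" is a list of rows, each a list of 4 numbers: the shift along the tool's x, y, z in m, then the turn about the tool's z in degrees. A call has 1 to 10 rows; each row is the pose to reach, as a shift and turn from the pose commanded when the call began, along the tool's axes at that moment; what a row does not reach only later rows make up. A row lasts 1/10 s, in which the tool goes at most 50 mm and 8.59 degrees, less where a joint would pass 70% of its speed; a pose out of reach is approached as far as the arm can. A call with a gripper value outside its range is refused whole. "claw" is the finger opening in m, from 0 to 0.094, set as the call begins (left out, the last holds). The fingers move at their own pace and stop on an object; "squeeze" is the grip in N (left out, the last holds). Time passes only in rows, so rows that repeat a pose let the fingers close. It gives the time, the measured TCP pose, the force, the opening and the grip force at its end, in the units of the state.
- ctrl.get_state(): the state, without advancing time (a new reading comes with each control period).
- ctrl.capture(name): name is "scene" or "top" or "wrist"; returns the picture (400x640x3 uint8, red, green, blue); there is no depth.
- ctrl.calibration(name): a dict with "fx", "fy", "cx", "cy" (pixels), "dist_coeffs" ([k1, k2, p1, p2, k3] as OpenCV has them; the pictures are not rectified), "xyz" and "rotation" of the camera in the world. Camera axes: x right, y down, z forward; pixel columns grow to the right and rows downward; lengths in m; the calibration is good to about 2 mm. A picture is of the moment at which its call begins: read the wrist's pose just before it. calibration takes no time and is no camera call; for the wrist camera it gives the pose at the moment of the call.
- ctrl.hand_in(): hands the job in; it is judged then, once.
Trained networks look in the newest picture that a camera, given by its name, has taken for a name from the list of things; names that differ only in an ending like _2 or _b are one class to them, and where a whole thing is asked for, a point or a joint stands for the part that bears it (a point fixed in the world has none). Each returns a list of dicts, best first, with "score" (0 to 1); they miss things now and then, are a little off and sometimes report something else, mostly with a low value. They report only what shows in the picture. A call takes as long as a camera call. They do not tell look-alikes from the thing itself.
- ctrl.boxes_of(camera, name): "point" ([x, y, z] in m, in world coordinates, good to about 4 mm: the middle of the surface that is visible of it).
- ctrl.silhouettes(camera, name): "pixels" (400x640 bool, what is visible of it).
The state is a dict: "time": time; "qpos": joint angles; "qd": joint speeds; "joint_efforts": joint torques, N m; "tcp_pos": TCP position; "tcp_rot": TCP orientation; "wrist_force": force on the tool from outside, world axes, zero at the start; "moment": the same for the moment, N m; "gripper_width": finger opening in m; "grasp_force": force on a finger pad.
Only numpy, scipy, OpenCV 4.12 (cv2) and the standard library are available. Lean on these libraries where they do the work, as an engineer would, in place of code of your own. Each camera call takes 0.05 s, during which the arm holds its last target. There are 200 camera calls.

### The job

Get the cup sealer ready and start its test cycle: with the fingertips, press the film cover on top down shut and push the cup tray fully home by its front lip, in either order, with the empty cup still hanging straight in the tray and never touched. Only then point at the start eye, the large round window on the side console (not the small one): hold the fingertips a couple of centimetres above its middle for two seconds without touching the console, then draw the hand well away. Leave everything else on the counter where it stands.

Things in the scene. Friction and masses are not known exactly. Their poses are not given: they have to be found in the camera images.
- sealer: cup sealer, fixed, 249 mm high. Origin on the counter (z = 0) under the middle of its head's front face; x into the machine, away from the operator, y to the operator's left, z up. Head: white box x = 0 to 172 mm, y = -96 to 96, z = 145 to 237, film roll in its open top. Below, white cheeks (y = 71 to 95 each side, from x = -55, 122 high) guide the tray. Console on the right side
- cover_push (a point): point on the film cover's top face. Cover: flat grey plate with clear window on the head, 184 mm long, 196 wide, 10 thick, hinged across its back at x = 171, z = 238 mm of sealer, 125 mm behind this point; front edge 59 before. z is the cover's normal: upright when shut (point then at x = 46, z = 248), tilted when open: starts 0.35 to 0.6 rad, stays put; 1 to 4 N straight down here shuts it
- cup_tray (a joint): aluminium tray sliding level along the sealer's x. Value in m: 0 = fully home at its stop, cup under the head, growing as it comes out to the operator; starts 0.115, fully out. Friction 2 N plus drag 15 N per m/s; stays where left. Plate 136 mm wide, 8 thick, top 116 mm above the counter, with an 84 mm round hole for the cup
- lip_face (a point): middle of the outer face (towards the operator) of the tray's bent-up front lip, the face to push on; lip 100 mm wide, 6 mm thick, from 108 to 152 mm above the counter, this point 130 mm above it. Axes as the sealer's: push along +x. Tray home, this face lies at x = -60 mm of sealer; free room in front of and below it
- ring_seat (a point): centre of the round hole in the tray, at the plate's top face, 115 mm behind the lip's outer face; axes as the sealer's
- cup: the empty white cup, loose, 92 mm high, hanging upright in the tray's hole by its 93 mm rim flange, which rises 4 mm above the plate. Origin at the centre of its underside, 88 mm below ring_seat; z up the cup. It has 2 to 3 mm of play in the hole
- start_eye: start eye: the larger of the two round dark windows with steel rims on top of the side console, 36 mm (rim 46), nearer the operator. Origin: middle of its surface, 86 mm above the counter, at x = -78, y = -138 mm of sealer; z up, axes as the sealer's. When pointing, the tool point (between the finger pads) is within 16 mm of it along x and y and 21 to 75 mm above it
- feed_eye: the smaller sensor window (14 mm, rim 24 mm) on the same console, 56 mm behind the start eye: not to be used. Origin at the middle of its surface, z up
- console: the grey side console right of the tray, part of the fixed sealer, 172 mm deep (from x = -122 to 50 mm of sealer), 84 mm wide (y = -180 to -96 mm), its top 83 mm above the counter; must not be touched. Origin on the counter, 8 mm behind the point below the start eye; axes as the sealer's
- milk_jar: bystander: ribbed jar with twist lid, 70 mm across, 102 mm high, left of the sealer; origin under its centre
- sip_lid: bystander: round black cup lid, 94 mm across, 19 mm high, lying on the counter at the front right; origin under its centre
- portion_cup: bystander: small white sauce cup, 57 mm across, 26 mm high, right of the console; origin under its centre
- shaker: bystander: slim dark powder shaker, 27 mm across, 105 mm high, left of the sealer; origin under its centre
- cup_pair: bystander: two white cups one in the other, 97 mm across, 172 mm high, at the right; origin under its centre
- sealed_cup: bystander: white cup with a film lid, 97 mm across, 126 mm high, at the right; origin under its centre
- stapler: bystander: desk stapler, 120 mm long, 34 mm wide, 45 mm high, at the front edge of the counter; origin under its centre
Mind the look-alikes: they are no part of the job. What is shaped like the cup but orange is not meant.

How it is judged:
On the way, in this order (a step that is already met when the one before it is completed fails the run):
1. the film cover is shut and the cup tray is fully home, with the cup hanging straight in it (angle between cover_push's own z axis and vertical below 0.04 rad and value of joint cup_tray below 0.004 m and horizontal distance between cup and ring_seat below 0.007 m and z of cup in the frame of ring_seat between -0.095 and -0.082 m and angle between cup's own z axis and vertical below 0.12 rad), for 0.2 s.
2. the tool point dwells over the start eye for 1.5 s, cover and tray still shut (x of the grasp point in the frame of start_eye between -0.016 and 0.016 m and y of the grasp point in the frame of start_eye between -0.016 and 0.016 m and z of the grasp point in the frame of start_eye between 0.021 and 0.075 m and angle between cover_push's own z axis and vertical below 0.04 rad and value of joint cup_tray below 0.004 m), for 1.5 s.
At the end, for the whole second after the job is handed in: Film cover within 0.04 rad of shut, cup tray within 4 mm of home, the cup at rest, hanging in the tray's hole within 7 mm of its middle and upright within 0.12 rad, and the tool point more than 120 mm from the start eye (all of step 1 and linear speed of cup below 0.02 m/s and distance between the grasp point and start_eye above 0.12 m); the robot touches nothing.
It fails at once if the cup is touched by the robot (contact force between any of the fingers, the arm and cup above 0.5 N).
It fails at once if the cup is lifted in or tipped out of the tray (z of cup in the frame of ring_seat above -0.076 m or angle between cup's own z axis and vertical above 0.3 rad).
It fails at once if the console or an eye is touched (contact force between any of the fingers, the arm and console above 0.5 N).
It fails at once if a bystander is moved by more than 20 mm (distance of any of milk_jar, sip_lid, portion_cup, shaker, cup_pair, sealed_cup, stapler from where it was at the start of the episode above 0.02 m).
It also fails if it takes over 51 s, if anything falls off the work surface, if the arm or the gripper's body presses on something with over 40 N, if the wrist force passes 120 N, or if a joint passes its speed limit or range.

## Working session

There is one attempt and no reset: what is moved stays moved. The work goes in short steps, Python scripts to look and compute and a tool call to move; the robot and the scene stay as the last step left them, time stands still between calls to the robot, and variables do not carry over. Pictures are saved under pics/ and viewed, at most 10 in all, crops included, and the job is handed in when it is done.

Besides the shell and the picture viewer there is one more tool, called after "Request:" by a JSON object that holds its "op" and its "data". jog_arm: Moves the arm, as the interface text tells. Its arguments: {"type":"object","properties":{"steps":{"type":"array","items":{"type":"array","items":{"type":"number"}}},"claw":{"type":"number"},"squeeze":{"type":"number"}},"required":["steps"]}

```bash
mkdir -p pics; cat > h.py <<'E'
import numpy as np, cv2
from cell import ctrl
def snap(cam,name=None):
    im=ctrl.capture(cam)
    if name: cv2.imwrite(f'pics/{name}.png',cv2.cvtColor(np.asarray(im),cv2.COLOR_RGB2BGR))
    return im
def proj(cam,P):
    c=ctrl.calibration(cam); R=np.array(c['rotation']); t=np.array(c['xyz'])
    if R.size==4:
        from scipy.spatial.transform import Rotation as Ro
        R=Ro.from_quat(np.roll(R,-1)).as_matrix()
    K=np.array([[c['fx'],0,c['cx']],[0,c['fy'],c['cy']],[0,0,1]])
    rv,_=cv2.Rodrigues(R.T)
    return cv2.projectPoints(np.asarray(P,float).reshape(-1,3),rv,-R.T@t,K,np.array(c['dist_coeffs']))[0].reshape(-1,2)
E
python3 - <<'E'
from h import *
np.set_printoptions(precision=4,suppress=True)
s=ctrl.get_state(); print(s)
for c in ['scene','top']:
    snap(c,c+'0'); print(c,ctrl.calibration(c))
    for n in ['sealer','cover_push','lip_face','cup_tray','cup','start_eye','feed_eye','console']:
        print(n,[(np.round(d['point'],3).tolist(),round(d['score'],2)) for d in ctrl.boxes_of(c,n)][:3])
E
```

```text
{'time': 0.0, 'qpos': array([ 1.1939,  0.088 ,  1.3723,  0.    ,  1.6836, -0.1031]), 'qd': array([-0.0009,  0.0002,  0.001 , -0.0008, -0.001 , -0.0002]), 'joint_efforts': array([  0.0002, -34.0167, -30.2431,   0.0719,   0.0327,  -0.0002]), 'tcp_pos': array([0.1485, 0.529 , 0.2231]), 'tcp_rot': array([-0.0003,  0.1365,  0.9906, -0.0011]), 'wrist_force': array([-0.264 ,  0.9145,  0.0051]), 'moment': array([ 0.0025,  0.0198, -0.0157]), 'grasp_force': 0.0, 'gripper_width': 0.09403620548308114}
scene {'fx': 486.2773504254642, 'fy': 486.2773504254642, 'cx': 312.146834485336, 'cy': 211.37678118492357, 'dist_coeffs': array([0.0181, 0.    , 0.    , 0.    , 0.    ]), 'xyz': array([-0.0594,  0.4054,  1.2057]), 'rotation': array([ 0.1391, -0.4017,  0.8569, -0.2916])}
sealer [([0.623, -0.107, 0.156], 0.59)]
cover_push [([0.68, -0.11, 0.315], 0.8), ([0.623, -0.11, 0.156], 0.56)]
lip_face [([0.498, -0.087, 0.117], 0.95)]
cup_tray [([0.5, -0.093, 0.113], 0.89), ([0.679, -0.107, 0.314], 0.23)]
cup [([0.582, -0.121, 0.11], 0.91), ([0.708, 0.162, 0.067], 0.68)]
start_eye [([0.525, -0.24, 0.084], 0.52)]
feed_eye []
console [([0.539, -0.243, 0.082], 0.83), ([0.654, -0.421, 0.117], 0.56), ([0.559, -0.348, 0.014], 0.2)]
top {'fx': 405.60126960381155, 'fy': 405.60126960381155, 'cx': 327.98361006017967, 'cy': 200.1335587714419, 'dist_coeffs': array([0.0199, 0.    , 0.    , 0.    , 0.    ]), 'xyz': array([ 0.3482, -0.1245,  1.4068]), 'rotation': array([ 0.0611, -0.7028,  0.7061, -0.0611])}
sealer [([0.631, -0.133, 0.149], 0.58)]
cover_push [([0.7, -0.118, 0.299], 0.68), ([0.501, -0.102, 0.116], 0.44)]
lip_face [([0.499, -0.102, 0.114], 0.6)]
cup_tray [([0.502, -0.1, 0.12], 0.57)]
cup [([0.702, 0.176, 0.069], 0.92), ([0.566, -0.101, 0.096], 0.58), ([0.505, -0.099, 0.12], 0.29)]
start_eye [([0.53, -0.24, 0.084], 0.47)]
feed_eye []
console [([0.555, -0.336, 0.009], 0.74)]
```

View pics/scene0.png

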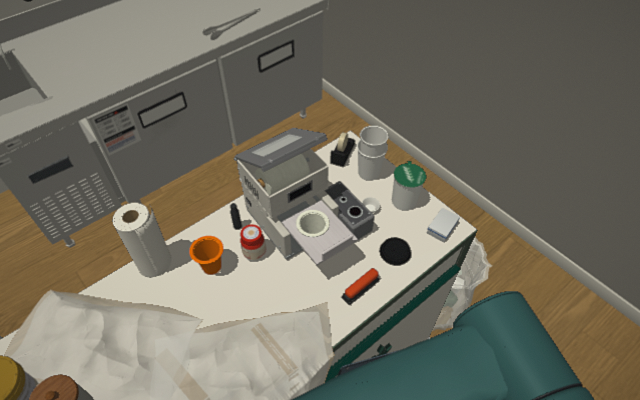

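View pics/top0.png

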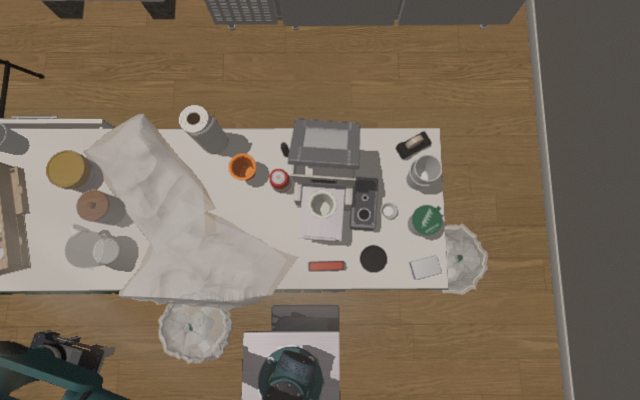

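Both views show the sealer with its open cover (top view 325,145), the tray with the white cup at (322,204), and the console eyes at (363,214) and (364,197). The orange cup at (242,167) is the decoy. I'll enlarge both views to pick precise points.

```bash
python3 - <<'E'
import cv2, numpy as np
a=cv2.imread('pics/top0.png')[110:250,270:390]; b=cv2.imread('pics/scene0.png')[120:280,225:385]
a=cv2.resize(a,None,fx=4.2,fy=4.2,interpolation=cv2.INTER_CUBIC)
b=cv2.resize(b,None,fx=5,fy=5,interpolation=cv2.INTER_CUBIC)[:600]
cv2.imwrite('pics/ca.png',a); cv2.imwrite('pics/cb.png',b[:600]); print(a.shape,b.shape)
E
```

```text
(588, 504, 3) (600, 800, 3)
```

View pics/ca.png

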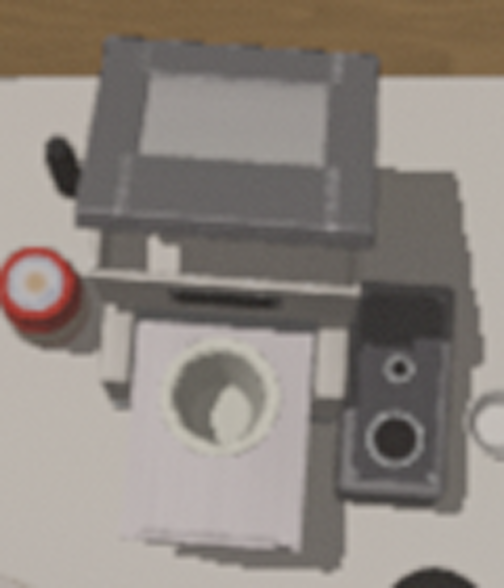

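View pics/cb.png

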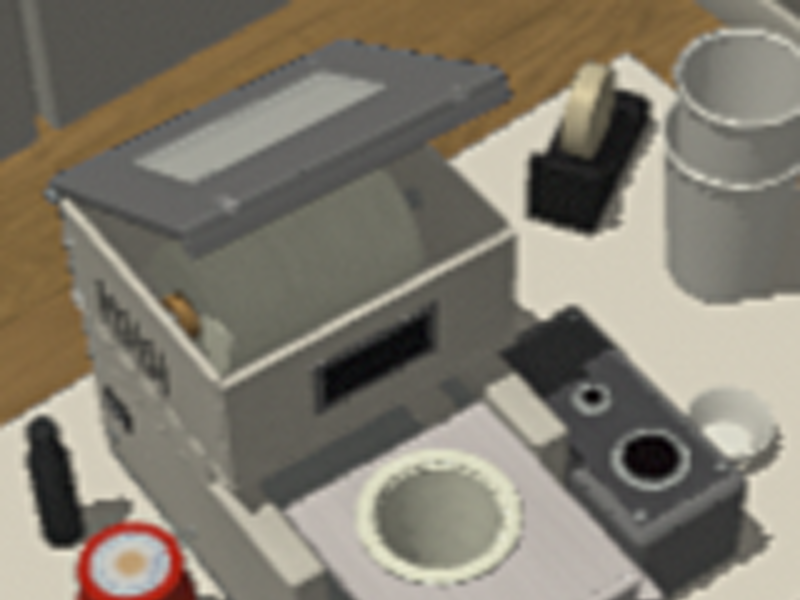

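```bash
cat > fit.py <<'E'
from h import *
from scipy.optimize import least_squares
T=lambda u,v:(u/4.2+270,v/4.2+110)
S=lambda u,v:(u/5+225,v/5+120)
obs=[('top',(-78,-138,86),T(394,438)),('top',(-22,-138,86),T(399,368)),('top',(0,96,237),T(90,272)),('top',(0,-96,237),T(360,291)),('top',(-60,0,120),T(220,396)),
('top',(-122,-96,83),T(340,490)),('top',(-122,-180,83),T(438,497)),
('scene',(-78,-138,86),S(650,457)),('scene',(-22,-138,86),S(591,397)),('scene',(0,96,237),S(223,383)),('scene',(0,-96,237),S(517,232)),('scene',(-60,0,120),S(440,515))]
cov=[('top',(-184,98),T(78,215)),('top',(-184,-98),T(372,232)),('top',(0,98),T(105,37)),('top',(0,-98),T(380,55)),('scene',(-184,98),S(185,233)),('scene',(-184,-98),S(512,83)),('scene',(0,98),S(55,188)),('scene',(0,-98),S(345,42))]
def W(p,q):
    q=np.array(q)/1e3; c,s=np.cos(p[2]),np.sin(p[2])
    return np.array([p[0]+c*q[0]-s*q[1],p[1]+s*q[0]+c*q[1],q[2]])
def covpt(th,l,y,n=10):  # l along cover (negative to front), n normal
    return (171+l*np.cos(th)+n*np.sin(th)*1, y, 238-l*np.sin(th)+n*np.cos(th))
def res(p,full=False):
    r=[proj(c,W(p,q))[0]-uv for c,q,uv in obs]+[proj(c,W(p,covpt(p[3],*q)))[0]-uv for c,q,uv in cov]
    return np.ravel(r)
if __name__=='__main__':
    f=least_squares(res,[.65,-.1,0,.45],loss='soft_l1')
    np.set_printoptions(precision=4,suppress=True)
    p=f.x; print(p); print(res(p).reshape(-1,2).round(1).tolist())
    for n,q in dict(eye=(-78,-138,86),lip=(-175,0,130),lipB=(-60,0,130),cov=covpt(p[3],-125,0),covshut=(46,0,248),edge=covpt(p[3],-184,0)).items(): print(n,W(p,q))
    for c in ['top','scene']: print(proj(c,W(p,(-175,0,152))))
E
python3 fit.py
```

```text
[ 0.6192 -0.1107 -0.0805  0.5137]
[[-0.2, 0.3], [-0.3, 0.2], [-0.7, 0.8], [-0.3, 1.1], [-0.3, 0.1], [-1.0, 0.4], [1.3, 0.6], [0.5, -0.6], [0.6, -0.8], [-0.4, 0.2], [0.8, -1.1], [0.1, -1.2], [-1.4, 0.2], [0.4, 1.5], [0.1, -0.9], [-0.4, -0.5], [0.0, 0.3], [-0.2, -2.1], [-1.7, -3.2], [-0.3, -2.3]]
eye [ 0.5303 -0.242   0.086 ]
lip [ 0.4448 -0.0966  0.13  ]
lipB [ 0.5594 -0.1059  0.13  ]
cov [ 0.686  -0.1161  0.3081]
covshut [ 0.665  -0.1144  0.248 ]
edge [ 0.6348 -0.112   0.3371]
[[318.9708 239.3594]]
[[338.5241 243.4861]]
```

```bash
python3 - <<'E'
from h import *
from scipy.spatial.transform import Rotation as Ro
s=ctrl.get_state(); R=Ro.from_quat(np.roll(s['tcp_rot'],-1)); c=ctrl.calibration('wrist')
print('cam in tool',R.inv().apply(np.array(c['xyz'])-s['tcp_pos']), 'tool axes',R.as_matrix().round(3).tolist())
E
```

```text
cam in tool [ 0.07175829 -0.00076734 -0.16128409] tool axes [[-0.963, 0.27, 0.0], [0.27, 0.963, 0.0], [-0.0, 0.0, -1.0]]
```

Request:
{"op": "jog_arm", "data": {"steps": [[0,0,-0.05,0],[0,0,-0.1,0],[0,0,-0.15,-5],[0,0,-0.2,-11.1],[-0.04,-0.03,-0.2,-11.1],[-0.08,-0.06,-0.2,-11.1],[-0.12,-0.09,-0.2,-11.1],[-0.16,-0.12,-0.2,-11.1],[-0.2,-0.15,-0.2,-11.1],[-0.2,-0.15,-0.2,-11.1]], "claw": 0}}

```text
time: 1.9
tcp_pos: [0.3037, 0.3271, 0.4247]
tcp_rot: [0.001, 0.045, 0.999, -0.0]
wrist_force: [-0.3, 0.2, -0.1]
gripper_width: 0.0174
grasp_force: 0.0
```

Request:
{"op": "jog_arm", "data": {"steps": [[-0.035,-0.035,0,0],[-0.07,-0.07,0,0],[-0.105,-0.105,0,0],[-0.14,-0.14,0,0],[-0.175,-0.175,0,0],[-0.21,-0.21,0,0],[-0.245,-0.245,0,0],[-0.28,-0.28,0,0],[-0.315,-0.315,0,0],[-0.35,-0.35,0,0]]}}

```text
time: 2.9
tcp_pos: [0.6229, -0.0462, 0.4242]
tcp_rot: [0.0, 0.039, 0.999, 0.0]
wrist_force: [-0.3, 0.6, 0.9]
gripper_width: 0.0006
grasp_force: 0.0
```

Request:
{"op": "jog_arm", "data": {"steps": [[-0.03,-0.03,0,0],[-0.05,-0.057,0,0],[-0.05,-0.057,0,0],[-0.05,-0.057,0,0],[-0.05,-0.057,0,0]]}}

```text
time: 3.4
tcp_pos: [0.6666, -0.1049, 0.4252]
tcp_rot: [0.001, 0.039, 0.999, 0.0]
wrist_force: [-0.4, -1.0, 0.5]
gripper_width: 0.0004
grasp_force: 0.0
```

Request:
{"op": "jog_arm", "data": {"steps": [[0,-0.008,0.03,0],[0,-0.008,0.06,0],[0,-0.008,0.075,0],[0,-0.008,0.085,0],[0,-0.008,0.095,0],[0,-0.008,0.105,0],[0,-0.008,0.113,0],[0,-0.008,0.121,0],[0,-0.008,0.129,0],[0,-0.008,0.135,0]]}}

```text
time: 4.4
tcp_pos: [0.6661, -0.1147, 0.2883]
tcp_rot: [-0.0, 0.04, 0.999, 0.0]
wrist_force: [-0.7, 0.9, 1.1]
gripper_width: 0.0006
grasp_force: 0.8
```

Request:
{"op": "jog_arm", "data": {"steps": [[0,0,0.005,0],[0,0,0.01,0],[0,0,0.014,0],[0,0,0.018,0],[0,0,0.021,0],[0,0,0.023,0],[0,0,0.024,0],[0,0,0.025,0],[0,0,0.025,0]]}}

```text
time: 5.3
tcp_pos: [0.6662, -0.1146, 0.267]
tcp_rot: [0.001, 0.04, 0.999, -0.0]
wrist_force: [-2.9, -0.5, 7.2]
gripper_width: 0.0002
grasp_force: 3.6
```

Request:
{"op": "jog_arm", "data": {"steps": [[0,0,0.002,0],[0,0,0.002,0],[0,0,-0.035,0],[0,0,-0.07,0],[0.045,0,-0.07,0],[0.09,0,-0.07,0],[0.135,0,-0.07,0],[0.18,0,-0.07,0],[0.225,-0.003,-0.07,0],[0.27,-0.003,-0.07,0]]}}

```text
time: 6.3
tcp_pos: [0.3953, -0.0959, 0.334]
tcp_rot: [0.0, 0.04, 0.999, -0.0]
wrist_force: [-0.6, -0.5, 0.4]
gripper_width: 0.0005
grasp_force: 0.0
```

```bash
python3 - <<'E'
from h import *
from fit import W,covpt
s=ctrl.get_state(); print(s['tcp_pos'],s['wrist_force'])
snap('scene','s1'); im=snap('wrist'); ctrl.calibration('wrist')
print([(np.round(d['point'],3).tolist(),round(d['score'],2)) for d in ctrl.boxes_of('scene','cover_push')+ctrl.boxes_of('wrist','lip_face')+ctrl.boxes_of('wrist','cup')])
p=[.6192,-.1107,-.0805]
im=cv2.cvtColor(np.asarray(im),cv2.COLOR_RGB2BGR)
for q in [(-175,50,152),(-175,-50,152),(-60,0,120),(-78,-138,86),(-22,-138,86)]:
    u=proj('wrist',W(p,q))[0]; print(q,u.round(1)); cv2.drawMarker(im,tuple(int(v) for v in u),(0,0,255),0,10)
b=cv2.imread('pics/s1.png')
for y in (98,-98):
    u=proj('scene',W(p,covpt(0,-184,y)))[0]; print(u); cv2.drawMarker(b,tuple(int(v) for v in u),(0,0,255),0,6)
b=b[100:270,225:385]
cv2.imwrite('pics/v1.png',np.hstack([cv2.resize(b,(376,400),interpolation=cv2.INTER_CUBIC),cv2.resize(im,(424,265)).repeat(1,0) if 0 else cv2.copyMakeBorder(cv2.resize(im,(424,265)),0,135,0,0,0)]))
E
```

```text
[ 0.39527192 -0.09589235  0.33396127] [-0.57638054 -0.51719132  0.42863688]
[([0.684, -0.11, 0.245], 0.87), ([0.549, -0.337, -0.001], 0.19), ([0.464, -0.082, 0.114], 0.84), ([0.561, -0.337, 0.014], 0.62), ([0.524, -0.249, 0.087], 0.56), ([0.365, -0.115, 0.048], 0.45), ([0.709, 0.175, 0.08], 0.82)]
(-175, 50, 152) [362.8 225.7]
(-175, -50, 152) [284.8 225.8]
(-60, 0, 120) [323.4 291.6]
(-78, -138, 86) [236.8 269.8]
(-22, -138, 86) [239.4 300.6]
[270.90377981 197.6311926 ]
[332.78004416 165.02577343]
```

View pics/v1.png

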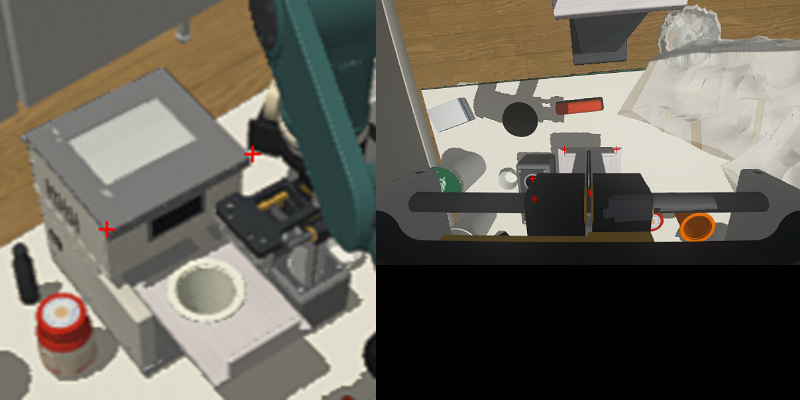

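Request:
{"op": "jog_arm", "data": {"steps": [[0,0,0.04,0],[0,0,0.08,0],[0,0,0.12,0],[0,0,0.16,0],[0,0,0.188,0],[-0.01,0,0.188,0],[-0.02,0,0.188,0],[-0.03,0,0.188,0],[-0.034,0,0.188,0],[-0.037,0,0.188,0]]}}

```text
time: 7.55
tcp_pos: [0.4355, -0.0993, 0.1478]
tcp_rot: [0.001, 0.04, 0.999, -0.0]
wrist_force: [0.2, -0.1, 0.4]
gripper_width: 0.0004
grasp_force: 0.0
```

Request:
{"op": "jog_arm", "data": {"steps": [[-0.003,0,0,0],[-0.006,0,0,0],[-0.01,0,0,0],[-0.015,0,0,0],[-0.021,0,0,0],[-0.027,0,0,0],[-0.033,0,0,0],[-0.039,0,0,0],[-0.045,0,0,0],[-0.05,0,0,0]]}}

```text
time: 8.55
tcp_pos: [0.4842, -0.103, 0.1462]
tcp_rot: [0.0, 0.04, 0.999, 0.0]
wrist_force: [-1.9, 0.1, 1.3]
gripper_width: 0.0003
grasp_force: 1.4
```

Request:
{"op": "jog_arm", "data": {"steps": [[-0.006,0,0,0],[-0.012,0,0,0],[-0.018,0,0,0],[-0.024,0,0,0],[-0.03,0,0,0],[-0.036,0,0,0],[-0.042,0,0,0],[-0.047,0,0,0],[-0.051,0,0,0],[-0.055,0,0,0]]}}

```text
time: 9.55
tcp_pos: [0.5388, -0.1073, 0.1462]
tcp_rot: [-0.0, 0.04, 0.999, 0.0]
wrist_force: [-2.5, 2.5, 1.5]
gripper_width: 0.0006
grasp_force: 1.3
```

Request:
{"op": "jog_arm", "data": {"steps": [[-0.002,0,0,0],[-0.004,0,0,0],[-0.006,0,0,0],[-0.008,0,0,0],[-0.01,0,0,0],[-0.011,0,0,0],[-0.012,0,0,0],[-0.012,0,0,0]]}}

```text
time: 10.35
tcp_pos: [0.5503, -0.1083, 0.1462]
tcp_rot: [-0.0, 0.04, 0.999, 0.0]
wrist_force: [-1.8, 1.5, 0.3]
gripper_width: 0.0002
grasp_force: 1.1
```

Not at the stop yet; I'll keep going gently until the force rises.

Request:
{"op": "jog_arm", "data": {"steps": [[-0.001,0,0,0],[-0.002,0,0,0],[-0.003,0,0,0],[-0.004,0,0,0],[-0.005,0,0,0],[-0.005,0,0,0]]}}

```text
time: 10.95
tcp_pos: [0.5505, -0.1083, 0.1462]
tcp_rot: [-0.006, 0.04, 0.999, 0.0]
wrist_force: [-15.6, 3.8, 7.4]
gripper_width: 0.0006
grasp_force: 7.9
```

Request:
{"op": "jog_arm", "data": {"steps": [[0.005,0,0,0],[0.02,0,0,0],[0.045,0,0,0],[0.045,0,-0.04,0],[0.045,0,-0.08,0],[0.045,0,-0.11,0],[0.045,0,-0.11,0],[0.045,0,-0.11,0]]}}

```text
time: 11.75
tcp_pos: [0.5115, -0.1058, 0.2572]
tcp_rot: [0.002, 0.04, 0.999, -0.001]
wrist_force: [0.5, -0.2, -1.1]
gripper_width: 0.0003
grasp_force: 0.0
```

```bash
python3 - <<'E'
from h import *
from fit import W
s=ctrl.get_state(); print(s['tcp_pos'],s['wrist_force'])
b=cv2.cvtColor(np.asarray(snap('scene')),cv2.COLOR_RGB2BGR); a=cv2.cvtColor(np.asarray(snap('top')),cv2.COLOR_RGB2BGR)
for n in ['start_eye','lip_face']:
  for c in ['scene','top']: print(n,c,[(np.round(d['point'],3).tolist(),round(d['score'],2)) for d in ctrl.boxes_of(c,n)][:2])
p=[.6192,-.1107,-.0805]
b=cv2.resize(b[110:260,225:375],None,fx=2.66,fy=2.66,interpolation=cv2.INTER_CUBIC); a=cv2.resize(a[130:280,260:410],None,fx=2.66,fy=2.66,interpolation=cv2.INTER_CUBIC)
for q in [(-60,50,152),(-60,-50,152),(-78,-138,86)]:
    for c,im,o in [('scene',b,(225,110)),('top',a,(260,130))]:
        u=(proj(c,W(p,q))[0]-o)*2.66; cv2.drawMarker(im,tuple(int(v) for v in u),(0,0,255),0,8)
cv2.imwrite('pics/v2.png',np.hstack([b,a]))
t=s['tcp_pos'];e=W(p,(-78,-138,86)); d=e-t; print('tool shift',-.9968*d[0]+.080*d[1],.080*d[0]+.9968*d[1])
E
```

```text
[ 0.51145588 -0.10577409  0.25723883] [ 0.48105209 -0.19274679 -1.07863013]
start_eye scene []
start_eye top []
lip_face scene [([0.596, -0.094, 0.115], 0.97), ([0.535, -0.228, 0.08], 0.7)]
lip_face top []
tool shift -0.02973576792506042 -0.13425895411464925
```

View pics/v2.png

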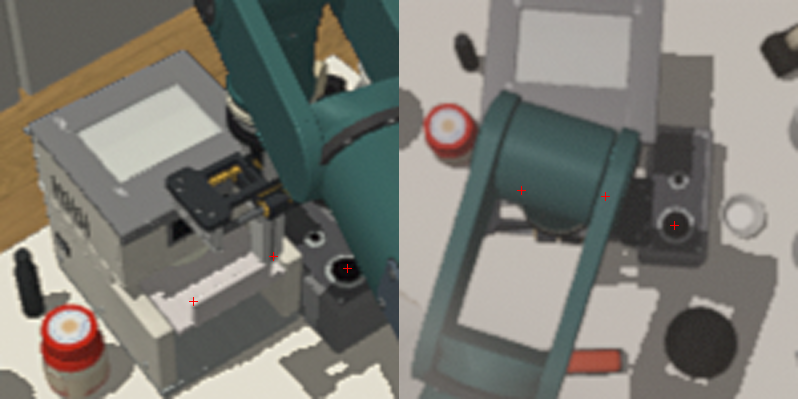

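The cover is shut, the lip is at its home position (scene crop 193–272, 300–257), and my start-eye estimate falls on the large eye in both views. Moving over it now.

Request:
{"op": "jog_arm", "data": {"steps": [[0,-0.04,0,0],[-0.015,-0.08,0,0],[-0.03,-0.12,0,0],[-0.03,-0.135,0,0],[-0.03,-0.135,0.03,0],[-0.03,-0.135,0.06,0],[-0.03,-0.135,0.09,0],[-0.03,-0.135,0.11,0],[-0.03,-0.135,0.12,0],[-0.03,-0.135,0.12,0]]}}

```text
time: 13.05
tcp_pos: [0.5285, -0.2411, 0.1343]
tcp_rot: [-0.002, 0.04, 0.999, 0.001]
wrist_force: [0.2, -0.8, -0.0]
gripper_width: 0.0001
grasp_force: 0.0
```

Request:
{"op": "jog_arm", "data": {"steps": [[0,0,0,0],[0,0,0,0],[0,0,0,0],[0,0,0,0],[0,0,0,0],[0,0,0,0],[0,0,0,0],[0,0,0,0],[0,0,0,0],[0,0,0,0]]}}

```text
time: 14.05
tcp_pos: [0.5296, -0.2421, 0.1362]
tcp_rot: [-0.0, 0.04, 0.999, 0.0]
wrist_force: [-0.3, 0.2, 0.4]
gripper_width: 0.0002
grasp_force: 0.0
```

Request:
{"op": "jog_arm", "data": {"steps": [[0,0,0,0],[0,0,0,0],[0,0,0,0],[0,0,0,0],[0,0,0,0],[0,0,0,0],[0,0,0,0],[0,0,0,0],[0,0,0,0],[0,0,0,0]]}}

```text
time: 15.05
tcp_pos: [0.5296, -0.2421, 0.1362]
tcp_rot: [-0.0, 0.04, 0.999, 0.0]
wrist_force: [-1.0, 0.0, -0.6]
gripper_width: 0.0006
grasp_force: 0.0
```

Pose is within 1–2 mm of the eye's middle, 50 mm above (tips about 31 mm). Holding a little longer, then withdrawing up and back.

Request:
{"op": "jog_arm", "data": {"steps": [[0,0,0,0],[0,0,0,0],[0,0,0,0],[0,0,-0.04,0],[0,0,-0.08,0],[0,0,-0.12,0],[0,0,-0.16,0],[0.03,0,-0.2,0],[0.07,0,-0.22,0],[0.11,0,-0.22,0]]}}

```text
time: 16.05
tcp_pos: [0.4198, -0.2337, 0.3606]
tcp_rot: [0.003, 0.04, 0.999, -0.002]
wrist_force: [0.3, -0.7, 0.9]
gripper_width: 0.0005
grasp_force: 0.0
```

Request:
{"op": "jog_arm", "data": {"steps": [[0.03,0.02,0,0],[0.06,0.04,0,0],[0.08,0.05,0,0],[0.08,0.05,0,0],[0.08,0.05,0,0],[0.08,0.05,0,0]]}}

```text
time: 16.65
tcp_pos: [0.3449, -0.1775, 0.3559]
tcp_rot: [-0.0, 0.04, 0.999, 0.0]
wrist_force: [1.1, 0.8, -0.3]
gripper_width: 0.0003
grasp_force: 0.0
```

```bash
python3 - <<'E'
from h import *
s=ctrl.get_state(); print(s['time'],s['tcp_pos'],s['wrist_force'])
b=cv2.cvtColor(np.asarray(snap('scene')),cv2.COLOR_RGB2BGR)
cv2.imwrite('pics/v3.png',cv2.resize(b[100:300,200:460],None,fx=3,fy=3,interpolation=cv2.INTER_CUBIC))
E
```

```text
16.65 [ 0.34485479 -0.17753493  0.35587137] [ 1.10597259  0.79381044 -0.25876822]
```

View pics/v3.png

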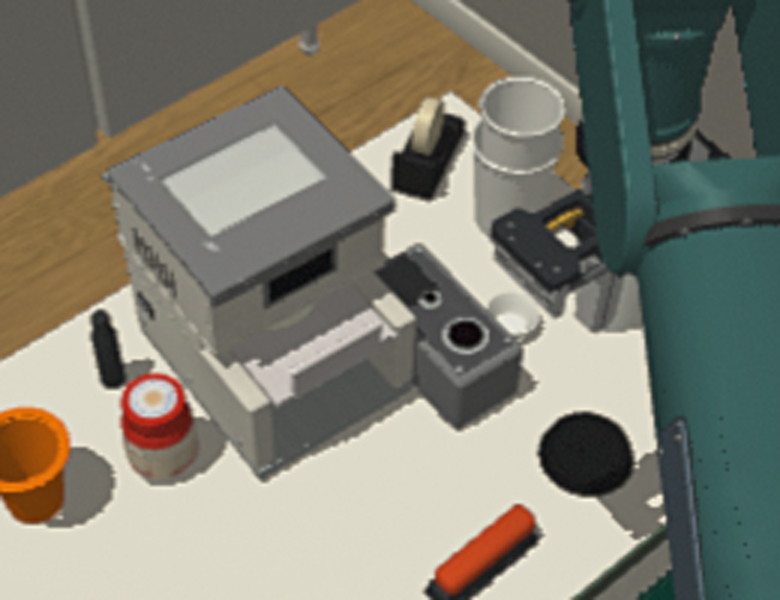

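The cover is shut, the tray is home behind its lip at (340,345) with the cup rim just visible under the head at (290,315), the bystanders are in place, and the hand is clear.

```bash
python3 -c "
from cell import ctrl
print(ctrl.hand_in())"
```

```text
the job is handed in; nothing more can be done
None
```

The job is handed in with the film cover shut, the cup tray pushed home to its stop with the cup's rim still visible in it, the start eye pointed at for over 2 s without contact, and the hand drawn well away; the hand-in reported no verdict.

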